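Set up a bur stand for inspection under the magnifying lamp

TASK

Set up the burs for inspection under the magnifying lamp: first stand the little turntable in the middle of the round rubber mat on the lamp's foot, then stand the round bur stand upright in the centre of the turntable, and last swing the lens round until it is over the burs, so that the whole bur stand is seen through it from above. Set the two parts down rather than drop them, and leave everything else on the counter where it is.

Things in the scene. Friction and masses are not known exactly. Their poses are not given: they have to be found in the camera images.
- turntable: inspection turntable, loose, about 0.29 kg: a plain round aluminium plate 64 mm across and 16 mm thick with fine engraved rings, that turns freely on a grey round foot 58 mm across; 30 mm high in all (foot z 0 to 9 mm, a 24 mm neck to 14 mm, plate 14 to 30 mm). Origin at the centre of its underside, z up. Starts upright on the counter, its place swapped at random with the other three small things
- bur_stand: round steel bur stand, loose, about 0.16 kg: a cylinder 40 mm across, straight-sided for 21 mm, bevelled to 34 mm across at its top face 25 mm up, with eight little dental burs standing in a ring and reaching 42 mm above its underside. Origin at the centre of its underside, z up. Starts upright on the counter
- mat (a point): centre of the upper face of the round black rubber mat, 108 mm across, on the lamp's putty-grey foot; it is 24 mm above the counter. The foot is fixed, 180 mm wide (y), 22 mm high around the mat, and reaches from 85 mm before the mat centre (-x) to 195 mm behind it; its rear 85 mm is a step 40 mm high. The axes turn with the foot: x points from the mat to the lamp's swivel axis
- swivel (a point): point on the lamp arm's vertical swivel axis, 160 mm behind the mat centre. The arm (white double rods, elbow up to 410 mm high and 65 mm behind the axis) stands over it and turns with the lens
- lamp_arm (a joint): angle (rad) of the lamp arm about its vertical swivel axis: 0 with the lens straight over the mat centre, positive turned clockwise as seen from above (to the robot's left); range -1.5 to 2.4, starts between 1.2 and 1.6. A stiff swivel that stays where it is left: about 0.3 N m to turn it, that is 1 to 2 N at the knob
- lens (a point): centre of the magnifying lens, a clear disc 104 mm across in a white ring light 170 mm across; the ring reaches from 225 to 261 mm above the counter, the lens centre lies at 243 mm, 160 mm from the swivel axis
- lamp_knob (a point): centre of the black ball knob, 28 mm across, at the end of a 12 mm steel stem on the outer side of the ring light, away from the swivel: 280 mm from the swivel axis, 35 mm outside the ring, 245 mm above the counter. Can be pinched or pushed to swing the lamp
- bur_block: bystander: rectangular steel bur block, 32 x 62 x 24 mm (longer along its y), with two rows of burs up to 41 mm high; origin at the centre of its underside
- pellet_jar: bystander: round steel cotton-pellet jar, 57 mm across and 72 mm high with a knobbed lid; origin at the centre of its underside
- oil_can: bystander: oil spray can 52 mm across, 190 mm high; origin at the centre of its underside
- brush: bystander: cleaning brush 160 mm long, lying along its own x; origin under its middle
- wipes_tub: bystander: tub of wipes 100 mm across, 170 mm high; origin at the centre of its underside
- glass_dish: bystander: shallow glass dish 80 mm across, 18 mm high; origin at the centre of its underside

How it is judged (in metres and radians):
On the way, in this order (a step that is already met when the one before it is completed fails the run):
1. the turntable stands alone, let go, within 20 mm of the middle of the mat (horizontal distance between turntable and mat below 0.02 m and z of turntable in the frame of mat below 0.004 m and angle between turntable's own z axis and vertical below 0.06 rad and linear speed of turntable below 0.02 m/s and contact force between turntable and the fingers below 0.1 N and horizontal distance between bur_stand and turntable above 0.05 m), for 0.2 s.
2. the bur stand stands upright on the turntable, let go, within 7 mm of its centre (horizontal distance between bur_stand and turntable below 0.007 m and z of bur_stand in the frame of turntable between 0.026 and 0.034 m and angle between bur_stand's own z axis and vertical below 0.06 rad and linear speed of bur_stand below 0.02 m/s and contact force between bur_stand and the fingers below 0.1 N and horizontal distance between turntable and mat below 0.02 m), for 0.2 s.
3. the lens is over the bur stand, within 32 mm of its axis (horizontal distance between lens and bur_stand below 0.032 m and horizontal distance between bur_stand and turntable below 0.007 m), for 0.2 s.
At the end, for the whole second after the job is handed in: The turntable stands on the rubber mat within 20 mm of its middle, the bur stand stands upright on the turntable within 7 mm of its centre, and the lens hangs over them, its centre within 32 mm (seen from above) of the bur stand's axis; all at rest (all of step 3 and horizontal distance between turntable and mat below 0.02 m and z of turntable in the frame of mat below 0.004 m and angle between each of turntable, bur_stand's own z axis and vertical below 0.06 rad and z of bur_stand in the frame of turntable between 0.026 and 0.034 m and linear speed of each of turntable, bur_stand below 0.02 m/s and velocity of joint lamp_arm between -0.05 and 0.05 rad/s); the robot touches nothing.
It fails at once if the turntable or the bur stand is dropped (moves faster than 0.45 m/s, a fall of about 10 mm, with no finger on it) ((contact force between turntable and the fingers below 0.05 N and linear speed of turntable above 0.45 m/s) or (contact force between bur_stand and the fingers below 0.05 N and linear speed of bur_stand above 0.45 m/s)).
It fails at once if a bystander is shifted by more than 30 mm (distance of any of bur_block, pellet_jar, oil_can, brush, wipes_tub, glass_dish from where it was at the start of the episode above 0.03 m).
It also fails if it takes over 69 s, if anything falls off the work surface, if the arm or the gripper's body presses on something with over 40 N, if the wrist force passes 120 N, or if a joint passes its speed limit or range.

ROBOT

A 7-joint arm with a two-finger parallel gripper is mounted at the origin on the work surface. World frame = base frame: x ahead of the robot, y to its left, z up, the work surface at z = 0. Lengths are in m, angles in degrees, forces in N, time in s.
With the tool pointing down it reaches from about 0.35 to 0.775 m from the base axis. Payload 3.1 kg.
Tool frame: the origin (TCP) lies on the centre line of the jaws, within the pads' length; the fingertips stand 17 mm ahead of it and the grasp point (between the pads) lies 2 mm behind it (robot.tip_reach is the distance from the TCP to the fingertips, in m); z points along the fingers, y is the direction in which the jaws open and shut (so a half turn about z gives the same grasp; the last joint's range is limited). The gripper opens to 85 mm and grips with 20 to 120 N. Pads are 22 mm wide; open, the fingers measure 114 mm over their backs; the gripper's body (76 mm by 85 mm) begins 54 mm behind the grasp point. The pads swing forward as they close: fully open they stand 13 mm farther back than shut.
Start: joints at [-69.597, 17.813, 0.802, 86.603, -0.252, 75.585, -1.558], TCP at [0.213, 0.507, 0.248] pointing down, gripper open.
Joint ranges: [-154.91, 154.91], [-16.99, 109.72], [-72.82, 74.43], [7.12, 147.25], [-82.49, 262.49], [11.32, 116.49], [-174.64, 174.64]. Speed limits (degrees/s): [159.86, 159.86, 180, 180, 180, 180, 180].

INTERFACE

Orientations are given as [roll, pitch, yaw] about the fixed x, y, z axes, in that order (R = Rz(yaw) Ry(pitch) Rx(roll)).
In Python, from station import robot, fingers, vision, workorder, recognise gives the robot as it stands. Calls block until the motion is done:
- robot.move_to(position, orientation): joint-space move of the TCP to a pose.
- robot.line_to(position, orientation=None, velocity=0.15, f_stop=None): straight line of the TCP; orientation=None keeps the orientation; velocity is the mean speed in m/s. With f_stop (N) it stops when the force on the tool has changed by that much, and returns True; else False.
- robot.move_j(angles): joint-space move.
- fingers.gripper_to(opening, force=None): opening from 0.0 (shut) to 1.0 (fully open); force is the grip in N (None keeps the last); returns when the fingers have stopped.
- robot.pause(seconds).
- robot.inverse_kinematics(position, orientation): joint angles nearest the present ones, or None.
- vision.grab_frame(name): name is "side" or "top"; returns the picture (480x640x3 uint8, red, green, blue); there is no depth.
- vision.calibration(name): a dict with "mtx" (3x3 intrinsics, pixels), "extrinsics" (4x4, takes a point from world to camera coordinates). Camera axes: x right, y up, looking along -z (the intrinsics and any distortion apply to the point x, -y, -z); pixel columns grow to the right and rows downward; lengths in m; the calibration is good to about 2 mm. A picture is of the moment at which its call begins. calibration takes no time and is no camera call.
A pose or a line that the arm cannot do raises robot.PlanningError and nothing moves.
- workorder.close_job(): hands the job in, once; it reports no verdict.
Trained networks look in the newest picture that a camera, given by its name, has taken for a name from the list of things; names that differ only in an ending like _2 or _b are one class to them, and where a whole thing is asked for, a point or a joint stands for the part that bears it (a point fixed in the world has none). Each returns a list of dicts, best first, with "p" (0 to 1); they miss things now and then, are a little off and sometimes report something else, mostly with a low value. They report only what shows in the picture. A call takes as long as a camera call.
- recognise(label, camera): "rect" ([centre column, centre row, width, height] in pixels, round what is visible of it).
Readings, each from a call of its own:
- robot.current_time_s(): time.
- robot.current_joint_positions(): joint angles.
- robot.current_dq(): joint speeds.
- robot.current_joint_torque(): joint torques, N m.
- robot.current_tool_pos(): TCP position.
- robot.current_eef_rot(): TCP orientation.
- robot.current_contact_force(): force on the tool from outside, world axes, zero at the start.
- robot.current_torque(): the same for the moment, N m.
- robot.current_finger_gap(): opening from 0.0 (shut) to 1.0 (fully open).
Only numpy, scipy, OpenCV 4.12 (cv2) and the standard library are available. Lean on these libraries where they do the work, as an engineer would, in place of code of your own. Each camera call takes 0.05 s, during which the arm holds its last target. There are 200 camera calls.

## Working session

There is one attempt and no reset: what is moved stays moved. The work goes in short steps, each a Python script; the robot and the scene stay as the last script left them, time stands still between calls to the robot, and variables do not carry over. Pictures are saved under pics/ and viewed, about 8 in all and at most 12, crops included, and the job is handed in when it is done.

```bash
ls; mkdir -p pics
cat > h.py <<'E'
import numpy as np, cv2
from station import robot, fingers, vision, workorder, recognise
def save(cam,name,box=None,s=1):
    im=vision.grab_frame(cam)
    if box: im=im[box[1]:box[3],box[0]:box[2]]
    if s!=1: im=cv2.resize(im,None,fx=s,fy=s,interpolation=cv2.INTER_CUBIC)
    cv2.imwrite('pics/'+name,im[:,:,::-1]); return im
def proj(cam,p):
    c=vision.calibration(cam);q=c['extrinsics']@np.r_[p,1];q=q[:3]*[1,-1,-1];u=c['mtx']@q;return u[:2]/u[2]
def unproj(cam,uv,z):
    c=vision.calibration(cam);E=c['extrinsics'];R=E[:3,:3];o=-R.T@E[:3,3]
    d=np.linalg.inv(c['mtx'])@[uv[0],uv[1],1];d=R.T@(d*[1,-1,-1]);return o+d*(z-o[2])/d[2]
E
python3 - <<'E'
from h import *
np.set_printoptions(precision=3,suppress=True)
for c in('top','side'):
    save(c,c+'1.png');k=vision.calibration(c);print(c,k)
    E=k['extrinsics'];print('cam',-E[:3,:3].T@E[:3,3])
    for n in('turntable','bur_stand','mat','lens','lamp_knob','bur_block','pellet_jar','oil_can','brush','wipes_tub','glass_dish'):
        r=recognise(n,c);print(n,[(np.round(x['p'],2),np.round(x['rect'],1)) for x in r[:2]])
E
```

```text
pics
top {'mtx': array([[531.986,   0.   , 316.685],
       [  0.   , 531.986, 237.784],
       [  0.   ,   0.   ,   1.   ]]), 'extrinsics': array([[-0.025, -1.   , -0.015, -0.051],
       [ 0.988, -0.027,  0.149, -0.637],
       [-0.15 , -0.011,  0.989, -1.232],
       [ 0.   ,  0.   ,  0.   ,  1.   ]])}
cam [ 0.444 -0.082  1.313]
turntable [(np.float64(0.81), array([427.9, 261.3,  30.9,  26.6]))]
bur_stand [(np.float64(0.75), array([379.3, 316.9,  21.4,  19.9])), (np.float64(0.41), array([420.4, 311.2,   7.1,  13.6]))]
mat [(np.float64(0.64), array([225.9, 316.8, 180.8, 204.5])), (np.float64(0.43), array([202.4, 334.9, 141.5, 172.7]))]
lens [(np.float64(0.68), array([205.4, 332.6, 136.7, 167.9]))]
lamp_knob [(np.float64(0.72), array([200.5, 333.7, 131.3, 168.2]))]
bur_block [(np.float64(0.67), array([377.9, 253.5,  26.4,  20.4])), (np.float64(0.31), array([415.4, 206.4,  15.9,  66.9]))]
pellet_jar []
oil_can [(np.float64(0.94), array([334.1, 158.9,  22.7,  40.9])), (np.float64(0.75), array([224.4, 316.3, 183.7, 206.2]))]
brush [(np.float64(0.95), array([414.1, 206.7,  14.6,  67.6])
[... 616 characters left out ...]
ray([328. , 328.5,  26.3,  39.3]))]
bur_stand [(np.float64(0.84), array([262.2, 389.8,  23.8,  13.4]))]
mat [(np.float64(0.92), array([261.6, 172.2, 201.7, 210.8]))]
lens [(np.float64(0.95), array([229.3, 132.7, 143.1, 134.3]))]
lamp_knob [(np.float64(0.82), array([230.8, 131.4, 138.3, 137.8]))]
bur_block [(np.float64(0.59), array([327.8, 328.5,  26.6,  32.8]))]
pellet_jar [(np.float64(0.83), array([254.7, 327.8,  27.2,  38.3]))]
oil_can [(np.float64(0.74), array([423.9, 260.5,  28. ,  74. ]))]
brush [(np.float64(0.95), array([395.2, 366.2,  83. ,  22.6]))]
wipes_tub [(np.float64(0.59), array([346.3, 156.8,  33.6,  66.7]))]
glass_dish [(np.float64(0.86), array([369.1, 465.4,  47.2,  26.4]))]
```

View pics/top1.png

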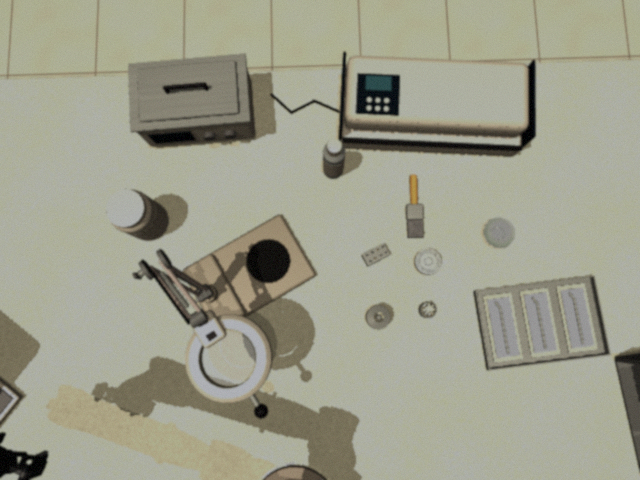

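View pics/side1.png

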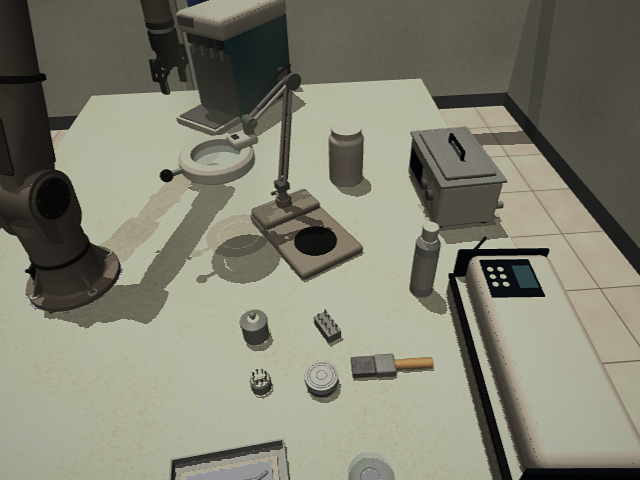

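Top view: turntable (428,261), bur stand (428,309), jar (379,316), bur block (377,254), mat (269,261), knob (261,411), lens (229,358). Now I'll refine these and overlay the result on crops.

```bash
cat > m.py <<'E'
from h import *
from scipy.optimize import least_squares
np.set_printoptions(precision=4,suppress=True)
ims={c:cv2.imread(f'pics/{c}1.png') for c in('top','side')}
# mat
for c,(u,v) in {'top':(269,261),'side':(316,241)}.items():
    g=ims[c].max(2);m=(g<35).astype(np.uint8);n,l,s,ce=cv2.connectedComponentsWithStats(m);k=l[v,u]
    print(c,'mat',s[k],ce[k],unproj(c,ce[k],.024))
def circ(p,r,z,c): return np.array([proj(c,[p[0]+r*np.cos(a),p[1]+r*np.sin(a),z]) for a in np.linspace(0,2*np.pi,48)])
print('tt top',unproj('top',(427.9,261.3),.022),'side',unproj('side',(320.6,378.1),.018))
print('bs top',unproj('top',(428,309),.02),'side',unproj('side',(261.5,381),.02))
print('knob',unproj('top',(261,411),.245),unproj('side',(167,176),.245))
print('lens',unproj('top',(229,358),.243),unproj('side',(216.5,159),.243))
print('jar',unproj('top',(379,316),.06),'blk',unproj('top',(377,254),.024))
print('can',unproj('top',(334,146),.19), 'tub',unproj('top',(128,209),.17))
E
python3 m.py
python3 - <<'E'
import cv2,numpy as np
a=cv2.imread('pics/top1.png')[230:340,350:460];b=cv2.imread('pics/side1.png')[300:410,230:340]
cv2.imwrite('pics/c1.png',np.hstack([cv2.resize(x,(400,400),interpolation=cv2.INTER_NEAREST) for x in (a,b)]))
E
```

```text
top mat [ 247  241   42   41 1372] [267.4512 260.8666] [0.5852 0.0543 0.024 ]
side mat [295 226  42  30 969] [315.1022 240.4861] [0.5838 0.05   0.024 ]
tt top [ 0.5739 -0.3357  0.022 ] side [ 0.5706 -0.3345  0.018 ]
bs top [ 0.4592 -0.3299  0.02  ] side [ 0.4586 -0.332   0.02  ]
knob [0.269  0.0468 0.245 ] [0.27   0.0445 0.245 ]
lens [0.3708 0.1093 0.243 ] [0.3701 0.1052 0.243 ]
jar [ 0.4455 -0.2077  0.06  ] blk [ 0.5948 -0.2128  0.024 ]
can [ 0.8159 -0.112   0.19  ] tub [0.6922 0.3451 0.17  ]
```

View pics/c1.png

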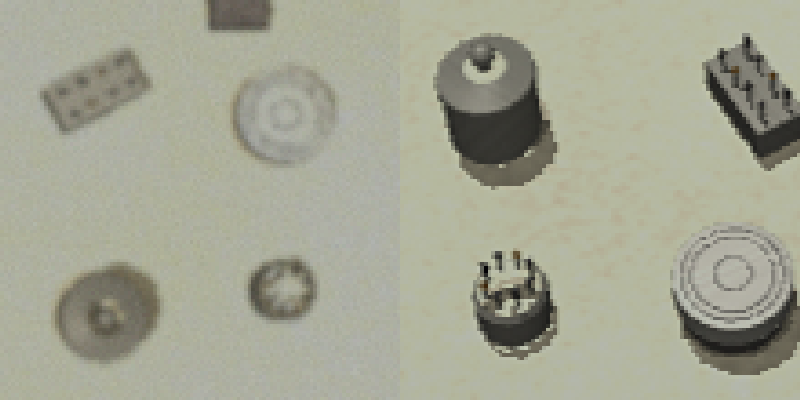

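Run:
```python
from h import *
np.set_printoptions(precision=4,suppress=True)
print('t',robot.current_time_s(),robot.current_eef_rot(),robot.tip_reach)
tt=[unproj('top',(428.9,261.6),.03),unproj('side',(321.6,375.1),.03)]
bs=[unproj('top',(427.8,309.2),.025),unproj('side',(261.1,379.8),.025)]
print(tt,bs)
for p in [(.213,.507,.52),(.48,-.27,.52),(.572,-.336,.2),(.572,-.336,.023),(.584,.052,.047),(.459,-.331,.021),(.31,.2,.24),(.31,.2,.4)]:
  for y in (0,90,-90,45):
    q=robot.inverse_kinematics(list(p),[180,0,y]); print(p,y,None if q is None else np.round(q,0))
```

```text
t 1.2 [179.9997   0.0007 157.2134] 0.017
[array([ 0.5723, -0.3365,  0.03  ]), array([ 0.5728, -0.3357,  0.03  ])] [array([ 0.4586, -0.3284,  0.025 ]), array([ 0.4584, -0.3325,  0.025 ])]
(0.213, 0.507, 0.52) 0 [ -82.   22.   25.   45.  -10.  115. -153.]
(0.213, 0.507, 0.52) 90 [-75.  21.  12.  44.  -5. 115. -66.]
(0.213, 0.507, 0.52) -90 [-62.  22. -14.  43.   6. 115. 108.]
(0.213, 0.507, 0.52) 45 [ -79.   21.   18.   44.   -7.  115. -110.]
(0.48, -0.27, 0.52) 0 [  8.  23.  38.  45. -16. 116. -53.]
(0.48, -0.27, 0.52) 90 [ 11.  22.  32.  45. -13. 116.  36.]
(0.48, -0.27, 0.52) -90 [  11.   22.   32.   45.  -13.  116. -144.]
(0.48, -0.27, 0.52) 45 [ 11.  22.  32.  45. -13. 116.  -9.]
(0.572, -0.336, 0.2) 0 [ -1.  42.  55.  72. -33.  82. -39.]
(0.572, -0.336, 0.2) 90 [  0.  41.  53.  72. -32.  82.  50.]
(0.572, -0.336, 0.2) -90 [  -4.   45.   64.   72.  -40.   85. -124.]
(0.572, -0.336, 0.2) 45 [ -0.  41.  54.  72. -33.  82.   6.]
(0.572, -0.336, 0.023) 0 [ -2.  53.  55.  83. -46.  67. -30.]
(0.572, -0.336, 0.023) 90 [ -3.  54.  57.  83. -47.  68.  61.]
(0.572, -0.336, 0.023) -90 [  -6
[... 382 characters left out ...]
37.  37. 100. -27.  52. -33.]
(0.459, -0.331, 0.021) 90 [  7.  37.  38. 100. -28.  52.  58.]
(0.459, -0.331, 0.021) -90 [  -7.   50.   64.  101.  -50.   63. -105.]
(0.459, -0.331, 0.021) 45 [  8.  37.  37. 100. -28.  52.  12.]
(0.31, 0.2, 0.24) 0 [ -62.   -5.   25.  113.    2.   71. -128.]
(0.31, 0.2, 0.24) 90 [-58.  -4.  21. 113.   2.  71. -37.]
(0.31, 0.2, 0.24) -90 [-42.  -4.   6. 112.   0.  71. 144.]
(0.31, 0.2, 0.24) 45 [-60.  -4.  23. 113.   2.  71. -82.]
(0.31, 0.2, 0.4) 0 [ -61.   -7.   22.   93.    3.   94. -129.]
(0.31, 0.2, 0.4) 90 [-59.  -7.  20.  93.   2.  94. -39.]
(0.31, 0.2, 0.4) -90 [-45.  -6.   8.  92.   1.  94. 143.]
(0.31, 0.2, 0.4) 45 [-60.  -7.  21.  93.   3.  94. -84.]
```

Run:
```python
from h import *
np.set_printoptions(precision=4,suppress=True)
q=np.array(robot.inverse_kinematics([.213,.507,.50],[180,0,157.2]));print(q)
robot.move_j(list(q)); q[0]=30.4; robot.move_j(list(q))
print(robot.current_tool_pos(),robot.current_eef_rot())
x,y=.5725,-.336
robot.move_to([x,y,.12],[180,0,60]); print(robot.current_joint_positions())
save('side','s2.png',(200,240,440,420),3)
print(robot.line_to([x,y,.021],velocity=.1,f_stop=8), robot.current_tool_pos())
fingers.gripper_to(0.0,force=40); print('gap',robot.current_finger_gap(),robot.current_contact_force(),robot.current_time_s())
save('side','s3.png',(200,240,440,420),3)
```

```text
[-70.0508  19.8221   1.8596  48.7049  -0.6776 111.4812  -1.3494]
[ 0.4606 -0.3004  0.5   ] [-179.997    -0.032    56.8774]
[28.8183 36.0431  0.2018 76.8486 -0.1196 66.9045 -0.9773]
False [ 0.5732 -0.3364  0.022 ]
gap 0.7362184687105316 [-0.666   0.9022  4.729 ] 8.1667
```

View pics/s3.png

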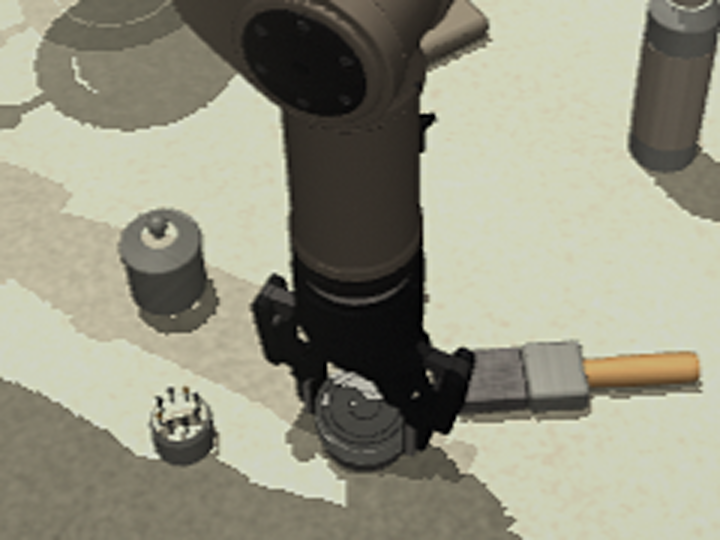

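Gripped: the gap is about 63 mm and the plate is between the pads. Next I'll lift and check the arm configuration for the mat, because the forearm must clear the ring light.

Run:
```python
from h import *
np.set_printoptions(precision=1,suppress=True)
robot.line_to([.5725,-.336,.17],velocity=.15)
print(robot.current_joint_positions(),robot.current_finger_gap(),robot.current_contact_force())
for y in (0,30,60,75,95,120,150):
  for z in (.17,.046):
    q=robot.inverse_kinematics([.5845,.052,z],[180,0,y]);print(y,z,None if q is None else np.array(q))
```

```text
[28.8 34.   0.3 73.5 -0.2 72.7 -1. ] 0.7288677283922179 [-0.9  0.1 -3.6]
0 0.17 [-11.1  25.1   6.   87.7  -2.8  67.4 -94.5]
0 0.046 [-11.6  32.6   6.9  95.1  -4.7  52.5 -93. ]
30 0.17 [ -6.6  25.1  -0.2  87.5   0.1  67.4 -66.8]
30 0.046 [ -7.3  32.6   0.7  94.9  -0.5  52.5 -66.4]
60 0.17 [ -3.1  25.2  -5.2  87.3   2.4  67.5 -38.7]
60 0.046 [ -3.5  32.7  -4.6  94.8   3.1  52.6 -39.3]
75 0.17 [ -1.   25.4  -8.1  87.2   3.8  67.6 -24.8]
75 0.046 [ -1.5  32.9  -7.4  94.7   5.1  52.7 -25.8]
95 0.17 [  1.8  25.7 -12.1  87.1   5.6  67.8  -6.3]
95 0.046 [  1.1  33.2 -11.1  94.6   7.6  53.   -7.8]
120 0.17 [  5.3  26.2 -17.1  87.    8.   68.   16.9]
120 0.046 [  4.4  33.7 -15.8  94.4  10.8  53.4  14.6]
150 0.17 [  9.4  27.  -23.1  86.8  11.   68.5  44.5]
150 0.046 [  8.3  34.5 -21.5  94.3  14.9  54.1  41.5]
```

Run:
```python
from h import *
np.set_printoptions(precision=4,suppress=True)
x,y=.5845,.052
robot.move_to([x,y,.17],[180,0,120])
robot.line_to([x,y,.060],velocity=.15)
f0=robot.current_contact_force()
print(robot.line_to([x,y,.043],velocity=.02,f_stop=4), robot.current_tool_pos(),np.array(f0),np.array(robot.current_contact_force()),robot.current_time_s())
save('side','s4.png',(240,160,400,280),5)
```

```text
True [0.5843 0.0519 0.0463] [ 0.2958  1.1026 -2.8428] [ 0.5573 -0.8631  4.9841] 12.35
```

View pics/s4.png

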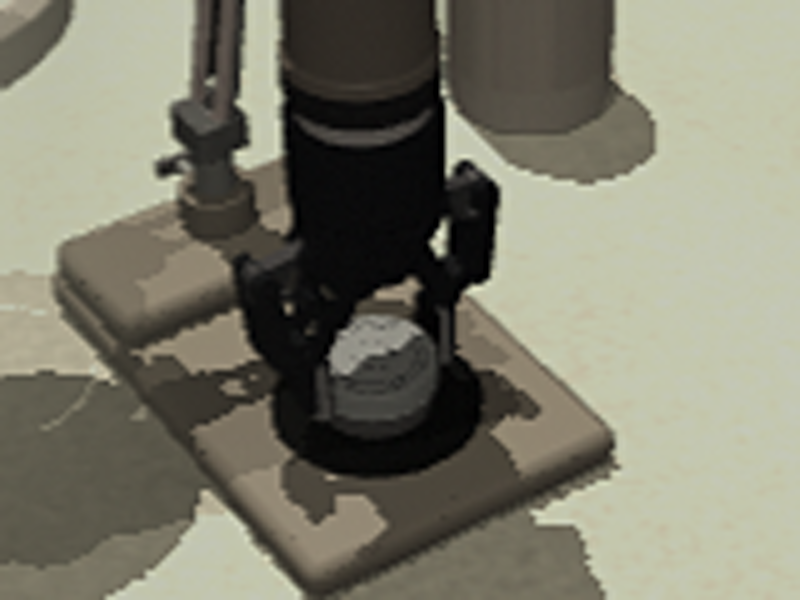

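Run:
```python
from h import *
np.set_printoptions(precision=4,suppress=True)
fingers.gripper_to(1.0); robot.pause(.3)
robot.line_to([.5843,.0519,.17],velocity=.12)
x,y=.4586,-.331
robot.move_to([x,y,.14],[180,0,145])
save('side','s5.png'); save('top','t5.png')
fingers.gripper_to(.8)
print(robot.line_to([x,y,.020],velocity=.1,f_stop=8),robot.current_tool_pos())
fingers.gripper_to(0,force=20); print(robot.current_finger_gap()); fingers.gripper_to(.8)
robot.line_to([x,y,.08],velocity=.15)
robot.move_to([x,y,.08],[180,0,55])
print(robot.line_to([x,y,.020],velocity=.1,f_stop=8),robot.current_tool_pos())
fingers.gripper_to(0,force=30); print(robot.current_finger_gap(),robot.current_joint_positions(),robot.current_time_s())
a=cv2.imread('pics/s5.png')[200:280,260:360];b=cv2.imread('pics/t5.png')[220:300,220:320]
print(robot.line_to([x,y,.2],velocity=.15),robot.current_finger_gap())
c=vision.grab_frame('side')[270:350,210:310,::-1]
cv2.imwrite('pics/c5.png',np.vstack([np.hstack([cv2.resize(i,(400,320),interpolation=cv2.INTER_CUBIC) for i in r]) for r in ((a,b),)]+[cv2.resize(c,(800,280)) [:280]])[:600])
```

```text
False [ 0.4592 -0.3314  0.0208]
0.4583833037075311
False [ 0.459  -0.3314  0.0204]
0.44913919434413796 [29.2515 32.6087  6.6499 99.6413 -4.8277 47.9265  3.0943] 21.2167
False 0.45365842632404446
```

View pics/c5.png

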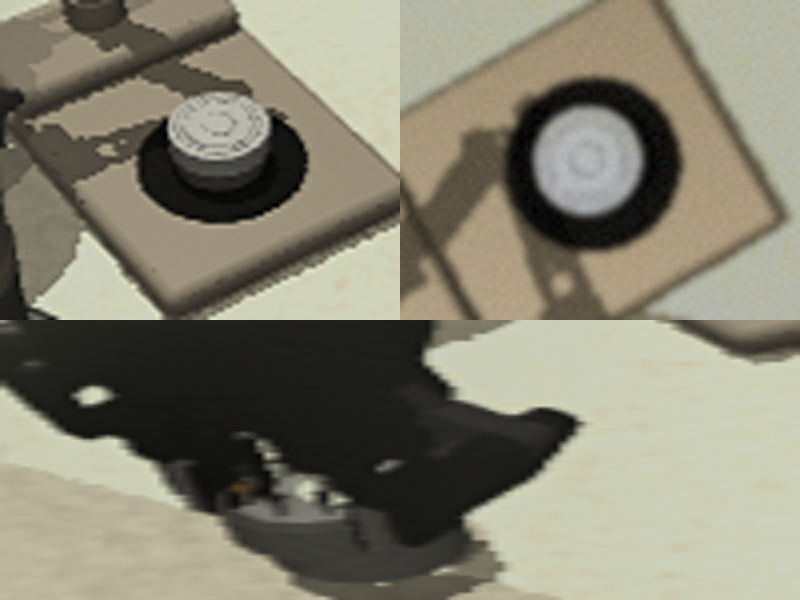

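Run:
```python
from h import *
np.set_printoptions(precision=4,suppress=True)
print(unproj('side',(314.5,231.2),.054),unproj('top',(267,259.8),.054),unproj('top',(268.75,260.75),.024))
# thresholded plate centre in the top picture
g=cv2.imread('pics/t5.png').min(2);n,l,s,c=cv2.connectedComponentsWithStats((g>105).astype(np.uint8));k=l[260,267];print(s[k],c[k],unproj('top',c[k],.05))
```

```text
[0.5834 0.0511 0.054 ] [0.5845 0.0522 0.054 ] [0.5854 0.0512 0.024 ]
[254 247  26  27 559] [266.4508 259.7764] [0.585 0.054 0.05 ]
```

Run:
```python
from h import *
np.set_printoptions(precision=4,suppress=True)
x,y=.5842,.052
robot.move_to([x,y,.2],[180,0,120])
robot.line_to([x,y,.086],velocity=.12)
print(robot.line_to([x,y,.0715],velocity=.02,f_stop=3), robot.current_tool_pos(),np.array(robot.current_contact_force()))
fingers.gripper_to(.8); robot.pause(.3)
robot.line_to([x,y,.2],velocity=.12)
print(robot.current_time_s())
q=robot.current_joint_positions();print(np.array(q))
# back away toward -y so that the cameras see
robot.move_to([.46,-.25,.3],[180,0,70])
save('side','s6.png'); save('top','t6.png')
a=cv2.imread('pics/s6.png')[190:270,260:360];b=cv2.imread('pics/t6.png')[220:300,220:320]
cv2.imwrite('pics/c6.png',np.hstack([cv2.resize(i,(400,320),interpolation=cv2.INTER_CUBIC) for i in (a,b)]))
```

```text
True [0.5841 0.052  0.075 ] [-1.2476 -0.4653  4.7042]
27.675
[  2.0061  24.5401 -12.4298  84.6232   5.3913  71.6934  18.9464]
```

View pics/c6.png

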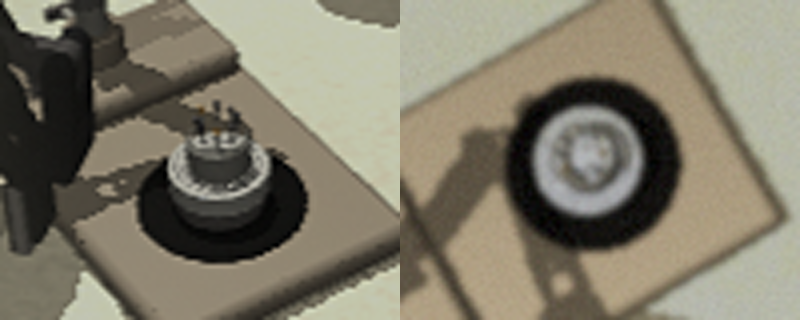

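The stand sits centred and upright on the turntable, at (590,158) against the plate at (588,159) in the crop. Now the lamp: I'll push the ring with the shut fingers along an arc about the swivel.

```bash
cat > lamp.py <<'E'
from h import *
S=np.array([.507,.190])
def fp(th,r,d,z=.237):
    e=np.array([np.cos(th),np.sin(th)]);t=np.array([-e[1],e[0]]);return [*(S+r*e-d*t),z]
E
python3 - <<'E'
from lamp import *
np.set_printoptions(precision=4,suppress=True)
fingers.gripper_to(0)
p=fp(np.deg2rad(211),.175,.125);print(p)
robot.move_to([.33,-.18,.45],[180,0,70])
q=np.array(robot.current_joint_positions());print(q)
h=np.hypot(p[0],p[1]);az=np.degrees(np.arctan2(p[1],p[0]))
q2=q.copy();q2[0]=q[0]-(az+28.6);robot.move_j(list(q2));print(robot.current_tool_pos(),robot.current_eef_rot())
robot.move_to([p[0],p[1],.38],[180,0,120])
for th in range(211,300,11): print(th,np.round(fp(np.deg2rad(th),.175,.1),3),robot.inverse_kinematics(fp(np.deg2rad(th),.175,.1),[180,0,120]) is not None)
print(robot.line_to(p,velocity=.15,f_stop=6),robot.current_tool_pos(),robot.current_contact_force(),robot.current_time_s())
save('top','t7.png',(120,200,360,440),2.5)
E
```

```text
[np.float64(0.2926159630133736), np.float64(0.20701424947850455), 0.237]
[ 23.4576  -4.2861   2.3104  83.9241   0.1746 100.4363   5.7906]
[0.3081 0.2163 0.4484] [-179.8662    0.0226  133.6982]
211 [0.305 0.186 0.237] True
222 [0.31  0.147 0.237] True
233 [0.322 0.11  0.237] True
244 [0.34  0.077 0.237] True
255 [0.365 0.047 0.237] True
266 [0.395 0.022 0.237] True
277 [0.429 0.004 0.237] True
288 [ 0.466 -0.007  0.237] True
299 [ 0.504 -0.012  0.237] True
False [0.2935 0.2077 0.2381] [1.204  0.3406 0.6406] 33.525
```

View pics/t7.png

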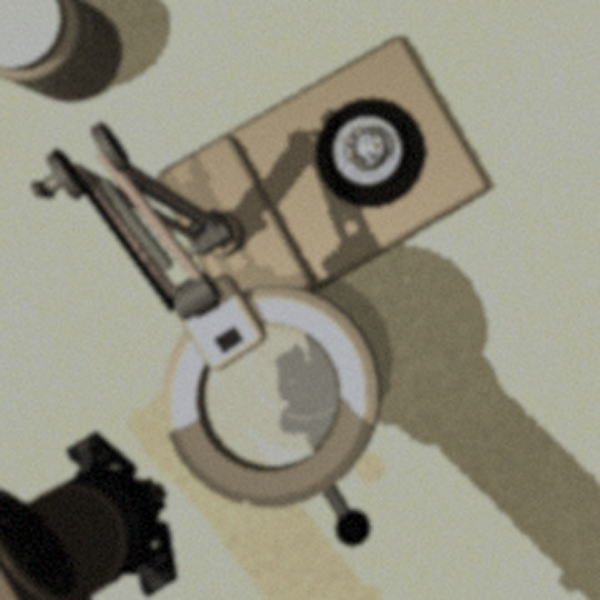

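Run:
```python
from lamp import *
np.set_printoptions(precision=3,suppress=True)
robot.line_to(fp(np.deg2rad(211),.175,.105),velocity=.06,f_stop=15)
for th in range(220,290,9):
    s=robot.line_to(fp(np.deg2rad(th),.175,.1),velocity=.08,f_stop=18)
    print(th,s,np.array(robot.current_tool_pos()),np.array(robot.current_contact_force()))
    if s: break
save('top','t8.png',(120,140,420,440),2); print(robot.current_time_s())
```

```text
220 False [0.309 0.154 0.237] [ 0.008 -0.354 -0.76 ]
229 False [0.317 0.124 0.237] [-0.624 -0.274 -0.336]
238 False [0.329 0.095 0.237] [0.637 0.348 0.244]
247 False [0.347 0.068 0.237] [-0.951 -0.075  0.356]
256 False [0.368 0.044 0.237] [ 0.053 -0.05  -0.206]
265 False [0.392 0.024 0.237] [0.516 1.108 0.4  ]
274 False [0.42  0.008 0.237] [ 0.187  0.471 -0.549]
283 False [ 0.449 -0.003  0.237] [ 1.239 -0.593 -0.176]
38.5
```

View pics/t8.png

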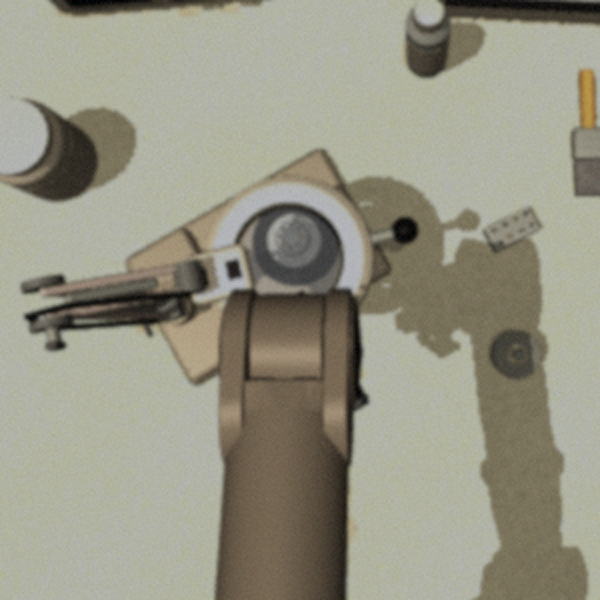

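Run:
```python
from lamp import *
k=unproj('top',(322,255),.245)[:2];l=S+(k-S)*.16/.28
print(k,l,np.degrees(np.arctan2(*(k-S)[::-1])),np.linalg.norm(k-S),unproj('top',(267,271),.243), l-[.584,.052])
```

```text
[ 0.56989183 -0.07944195] [0.54293819 0.03603317] -76.86153224279536 0.27668456458216234 [0.54063842 0.03233891 0.243     ] [-0.04106181 -0.01596683]
```

Run:
```python
from lamp import *
np.set_printoptions(precision=3,suppress=True)
for th in (291,299):
    print(robot.line_to(fp(np.deg2rad(th),.175,.1),velocity=.06,f_stop=18),np.array(robot.current_contact_force()))
robot.line_to(fp(np.deg2rad(299),.175,.14),velocity=.08)
p=fp(np.deg2rad(299),.175,.2); robot.line_to([p[0],p[1],.30],velocity=.15)
robot.move_to([.36,-.18,.42],[180,0,120])
t=save('top','t9.png'); s=save('side','s9.png'); print(robot.current_time_s(),robot.current_contact_force())
a=t[200:320,200:340,::-1];b=s[130:270,230:400,::-1]
cv2.imwrite('pics/c9.png',np.hstack([cv2.resize(i,(400,340),interpolation=cv2.INTER_CUBIC) for i in (a,b)]))
```

```text
False [-0.401 -0.22  -0.799]
False [ 0.393 -0.034  0.711]
41.9667 [0.076 0.401 0.411]
```

View pics/c9.png

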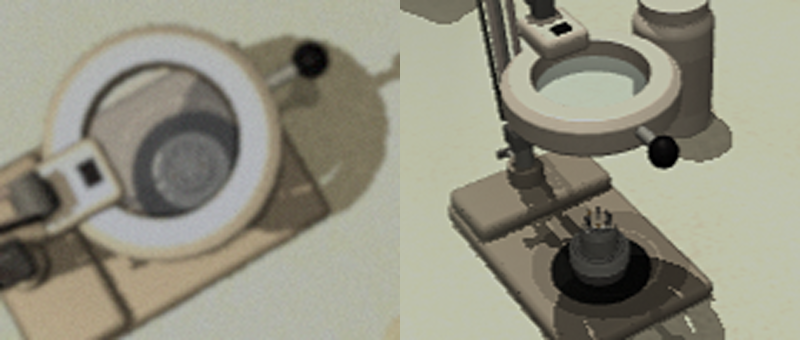

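Run:
```python
from lamp import *
k=unproj('top',(309.2,221.2),.245)[:2]
print(k,S+(k-S)*.16/.28,unproj('top',(256.8,250.6),.243),unproj('side',(230+191*.425,130+94*.412),.243))
print('side knob',unproj('side',(230+263*.425,130+152*.412),.245))
print('stand',unproj('side',(230+198*.425,130+238*.412),.079))
for n in('pellet_jar','bur_block','brush'):
    print(n,recognise(n,'top')[:1],recognise(n,'side')[:1])
```

```text
[ 0.63995437 -0.05518826] [0.58297392 0.04989242] [0.58267155 0.05260407 0.243     ] [0.58223204 0.04215054 0.243     ]
side knob [ 0.63941015 -0.05523956  0.245     ]
stand [0.58244011 0.03384713 0.079     ]
pellet_jar [{'rect': [380.5, 317.8, 23.4, 20.4], 'p': 0.82}] [{'rect': [254.3, 327.5, 31.2, 39.0], 'p': 0.95}]
bur_block [{'rect': [376.9, 255.9, 27.0, 19.0], 'p': 0.71}] [{'rect': [329.0, 328.4, 27.3, 35.1], 'p': 0.9}]
brush [] [{'rect': [395.1, 365.7, 80.8, 19.8], 'p': 0.81}]
```

Run:
```python
from lamp import *
for z in(.024,.054,.079): print(z,proj('side',[.584,.052,z]),proj('side',[.584,.052-.018,z]))
a=cv2.imread('pics/s6.png').astype(int)[195:265,285:345];b=cv2.imread('pics/s9.png').astype(int)[195:265,285:345]
cv2.imwrite('pics/c10.png',cv2.resize(np.hstack([a,b]).astype(np.uint8),(800,467),interpolation=cv2.INTER_CUBIC))
```

```text
0.024 [315.11543773 239.95296475] [315.55653703 244.77642283]
0.054 [314.70187791 230.94251027] [315.1457422  235.74319934]
0.079 [314.34625921 223.19445087] [314.79237035 227.9726856 ]
```

View pics/c10.png

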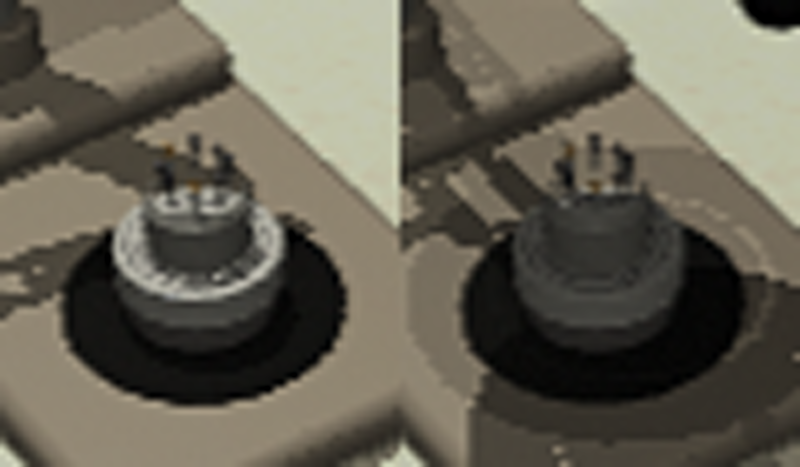

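The stand hasn't moved between the two pictures, so the 18 mm side-view figure came from my picking the wrong pixel in shadow. The lens is within a few mm of the stand's axis, so I'm handing in.

```bash
python3 -c "
from h import *
print(robot.current_time_s());print(workorder.close_job())"
```

```text
42.2667
the job is handed in; nothing more can be done
None
```

The burs are set up under the lamp, and I handed the job in at 42.3 s of the 69 s allowed; no verdict was reported.

- **Turntable:** I set it down on the mat, lowering until contact was felt. It stands within about 2 mm of the mat centre in the pictures.
- **Bur stand:** I centred it in the gripper by squeezing it in two directions, then set it upright on the turntable. It touched down at the expected height, and the top view shows it about 1 mm from the turntable's centre.
- **Lens:** I swung it round by pushing the ring light with the shut fingers. Both cameras put the knob at (0.640, -0.055), so the lens is at about (0.583, 0.050). That is roughly 3 mm from the stand's axis at (0.584, 0.052). The whole stand shows through the lens from above.

**Checks that disagreed:**
- **Lens, side view:** a direct ellipse-centre reading put the lens about 10 mm off in y, still inside the 32 mm allowed.
- **Stand, side view:** one reading put the stand 18 mm off. That was my poor pixel pick in shadow; a before-and-after comparison of the stand showed no movement.

**Bystanders:** the jar and bur block were detected within about 3 pixels of where they started. The brush matched in the side view but was missed from the top. I did not re-measure the oil can, wipes tub or glass dish, but the arm did not go near them.

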